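# Shut, peg and press a wooden sushi mould

### The job

The rinsed wooden sushi press must dry shut so that it does not warp: first close its hinged lid completely, then push the loose wooden peg all the way through the aligned holes of the lid's tongue and the two cheeks at the front (from either side) until its handle meets the cheek, and let go of the peg. Then press the lid board down firmly with the fingers (about 10 N) and finish like that, still pressing and holding the lid shut. Do not knock the crockery, bottle, knife, paddle or chopstick rest about.

Things in the scene. Friction and masses are not known exactly. Their poses are not given: they have to be found in the camera images.
- press: fixed wooden mould on a 10 mm thick white board (board top at z = 0.010): open box 110 mm (x) x 140 mm (y) x 45 mm high. Origin: centre of the underside; x points from the front face (-x side, roughly towards the robot) to the hinge side, y along the hinge, z up. Turned by up to 0.35 rad
- hole (a point): midpoint between two cheek holes, on their axis along the press's y; (-97, 0, 52) mm in the press frame, 42 mm ahead of the front face; axes as the press's. The cheeks are upright plates on the middle of the front face, 12 mm thick, at y = +-13.5 mm (outer faces 39 mm apart), x = -55 to -115, z = 30 to 74 mm, each with a round 14 mm hole
- lid_hinge_line (a point): middle of the lid's hinge line, which runs along the press's y; at (60, 0, 45) mm in the press frame
- lid (a joint): opening angle of the lid in rad: 0 = shut flat on the box (hard stop), positive = free (front) edge swung up and back about the hinge line; starts between 0.7 and 1.25. The hinge is stiff (0.35 N m friction): the lid stays where it is left
- lid_board: the lid's light wooden board, 110 x 140 x 12 mm. Origin on the hinge line; shut, its axes are the press's and it spans x = -115 to -5, y = -70 to 70, z = 0 to 12 mm (top 57 mm above the underside of the press). Two battens 12 mm wide, 8 mm high run on its top along x at y = +-55 mm
- tongue_hole (a point): middle of the 14 mm hole in the lid's tongue, a plate 12 mm thick and 32 mm high reaching 61 mm forward from the middle of the lid's front edge. When the lid is shut the tongue stands between the cheeks and this point coincides with hole
- press_spot (a point): point on the lid board's top (outer) face, between the battens, 75 mm from the hinge line towards the free edge
- peg: loose wooden peg lying on the board, about 40 g: a square handle 24 x 24 mm, 50 mm long, and from one end a round shaft of 10 mm diameter, 62 mm long, its last 12 mm tapered. Origin: centre of the handle's underside; x points along the shaft to the tip, z up; shaft axis 12 mm above the origin. Lies left or right of the press, tip roughly towards -y
- peg_shoulder (a point): centre of the handle's end face where the shaft begins, 25 mm from the handle's middle, on the shaft's axis
- peg_tip (a point): the tip of the shaft, 87 mm from the handle's middle, on its axis
- dish: bystander: white sauce dish 84 mm across, 22 mm high, origin under its centre; lies on the other side of the press from the peg
- bowl: bystander: blue bowl 120 mm across, 65 mm high, origin under its centre
- teacup: bystander: white cup 72 mm across, 75 mm high, origin under its centre
- soy: bystander: amber bottle 56 mm across, 140 mm high, origin under its centre
- knife: bystander: kitchen knife about 240 mm long lying flat, origin near its middle
- paddle: bystander: wooden spatula lying flat, handle to its -x, origin near its middle
- rest: bystander: ceramic chopstick rest 18 x 50 x 12 mm, origin under its centre
There are look-alikes about, which are no part of the job. What is meant by the peg is not blue, and is the larger of those in its own colour.

How it is judged:
By the outcome, as a careful person would: the job done as asked, in the order asked, and still so for the second after the job is handed in, while the arm keeps its last pose, push and grip.
It also fails if it takes over 70 s, if anything falls off the work surface, if the arm or the gripper's body presses on something with over 40 N, if the wrist force passes 120 N, or if a joint passes its speed limit or range.

### The arm

A 7-joint arm with a two-finger parallel gripper is mounted at the origin on the work surface. World frame = base frame: x ahead of the robot, y to its left, z up, the work surface at z = 0. Lengths are in m, angles in rad, forces in N, time in s.
With the tool pointing down it reaches from about 0.4 to 0.85 m from the base axis. Payload 4.4 kg.
Tool frame: the origin (TCP) lies on the centre line of the jaws, within the pads' length; the fingertips stand 19 mm ahead of it and the grasp point (between the pads) is the TCP; x points along the fingers, z is the direction in which the jaws open and shut, and the axes are right-handed (so a half turn about x gives the same grasp; the last joint's range is limited). The gripper opens to 94 mm and grips with 3 to 60 N. Pads are 16 mm wide; open, the fingers measure 119 mm over their backs; the gripper's body (75 mm by 177 mm) begins 78 mm behind the grasp point.
Start: joints at [1.206, 0.628, 0.038, 1.517, -0.027, 0.996, -0.02], TCP at [0.191, -0.621, 0.224] pointing down, gripper open.
Joint ranges: [-3.06, 3.06], [-0.37, 2.12], [-1.25, 1.32], [0.18, 2.47], [-1.1, 4.24], [0.23, 1.98], [-2.94, 2.94]. Speed limits (rad/s): [2.57, 2.57, 3.14, 3.14, 3.14, 3.14, 3.14].

### API

Orientations are given as a rotation vector (axis times angle).
In Python, from rig import r, optics, ticket gives the robot as it stands. The module is installed in compiled form; this text tells all that it offers.
- The arm moves only by the tool send_rows, never from a script. Its argument "motion" is a list of rows, each an object of numbers: "x", "y", "z": the shift along the tool's x, y, z as a fraction of full scale; "spin": the turn about the tool's x as a fraction of full scale. In form: [{"x": .., "y": .., "z": .., "spin": ..}, ...]. A call has exactly 8 rows; each row shifts and turns the commanded pose from where the row before left it, along the tool's axes as they then stand; what a row does not reach is not made up. Full scale, the value 1, is 0.06 m for a shift and 0.08 rad for a turn. A row lasts 1/8 s, in which the tool goes at most 62.5 mm and 10.7 degrees, less where a joint would pass 70% of its speed; a pose out of reach is approached as far as the arm can. A call with a number of a shift or a turn outside -1 to 1 is refused whole. A call with a gripper value outside its range is refused whole. "claw" is the opening, from 0 (shut) to 1 (fully open), set as the call begins (left out, the last holds). The fingers move at their own pace and stop on an object; the grip force is fixed at half the most. Time passes only in rows, so rows that do not move let the fingers close, or fill a call up. It gives the time, the measured TCP pose, the force and the opening at its end, in the units of the state.
- r.sense(): the state, without advancing time (a new reading comes with each control period).
- optics.get_image(name): name is "side" or "top"; returns a dict with "img" (400x640x3 uint8, red, green, blue), "fx", "fy", "cx", "cy" (pixels), "D" ([k1, k2, p1, p2, k3] as OpenCV has them; the pictures are not rectified), "view" (4x4, takes a point from world to camera coordinates). Camera axes: x right, y down, z forward; pixel columns grow to the right and rows downward; lengths in m; the calibration is good to about 2 mm. A picture is of the moment at which its call begins. There is no depth.
- ticket.hand_in(): hands the job in, once; it reports no verdict.
The state is a dict: "time": time; "q": joint angles; "qd": joint speeds; "effort": joint torques, N m; "tcp_pos": TCP position; "eef_rot": TCP orientation; "ft_force": force on the tool from outside, world axes, zero at the start; "wrist_torque": the same for the moment, N m; "finger_gap": finger opening in m.
Only numpy, scipy, OpenCV 4.12 (cv2) and the standard library are available. Lean on these libraries where they do the work, as an engineer would, in place of code of your own. Each camera call takes 0.05 s, during which the arm holds its last target.

## Working session

There is one attempt and no reset: what is moved stays moved. The work goes in short steps, Python scripts to look and compute and a tool call to move; the robot and the scene stay as the last step left them, time stands still between calls to the robot, and variables do not carry over. Pictures are saved under pics/ and viewed, and the job is handed in when it is done.

Besides the shell and the picture viewer there is one more tool, called after ">>>" as name(argument=value, ...) on one line, values as JSON. send_rows: Moves the arm, as the interface text tells. Shift numbers are shares of 0.06 m and turn numbers shares of 0.08 rad, none past 1 either way. Its arguments: {"type":"object","properties":{"motion":{"type":"array"},"claw":{"type":"number"}},"required":["motion"]}

```bash
mkdir -p pics
python3 - <<'E'
from rig import r,optics,ticket
import cv2,numpy as np
print(r.sense())
for n in("side","top"):
    d=optics.get_image(n)
    cv2.imwrite(f"pics/{n}0.png",d["img"][:,:,::-1])
    print(n,{k:(np.round(v,4).tolist() if k!='img' else 0) for k,v in d.items()})
E
```

```text
{'time': 0.0, 'q': array([ 1.2061893 ,  0.62929841,  0.03846159,  1.51833132, -0.02699321,
        0.99629586, -0.01997836]), 'qd': array([-0.00123112, -0.00177732,  0.00030448, -0.00035035, -0.00120295,
       -0.00055228,  0.00025577]), 'effort': array([-9.31486466e-04, -5.49738371e+01,  1.14300828e+00, -1.86641818e+01,
       -5.23856655e-02,  2.33726820e-02,  1.34210736e-04]), 'tcp_pos': array([ 0.19118304, -0.62060854,  0.22359711]), 'eef_rot': array([ 0.98739598,  1.33739233, -0.98565701]), 'ft_force': array([-1.00602606, -0.14109873, -0.35023561]), 'wrist_torque': array([ 0.02759511, -0.00141095,  0.03615733]), 'finger_gap': 0.09370926425241488}
side {'img': 0, 'fx': 430.7102, 'fy': 430.7102, 'cx': 315.365, 'cy': 199.1478, 'D': [-0.0077, 0.0, 0.0, 0.0, 0.0], 'view': [[-0.8138, -0.581, -0.013, 0.4213], [-0.3573, 0.5179, -0.7772, 0.1902], [0.4583, -0.6279, -0.6291, 1.1345], [0.0, 0.0, 0.0, 1.0]]}
top {'img': 0, 'fx': 517.6817, 'fy': 517.6817, 'cx': 327.3282, 'cy': 202.3621, 'D': [0.0211, 0.0, 0.0, 0.0, 0.0], 'view': [[0.019, -0.9997, -0.0139, 0.0743], [-0.9813, -0.0159, -0.1919, 0.4838], [0.1917, 0.0173, -0.9813, 1.6073], [0.0, 0.0, 0.0, 1.0]]}
```

View pics/side0.png

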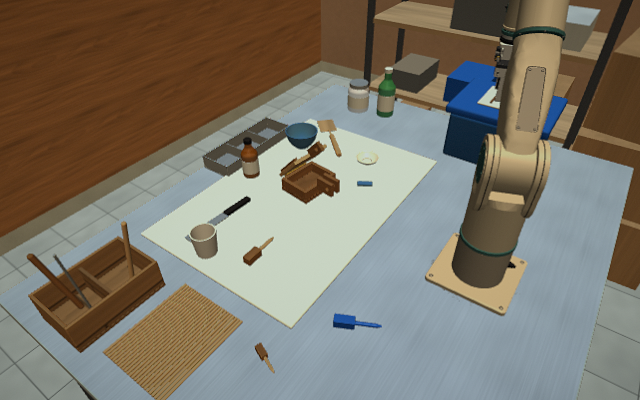

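View pics/top0.png

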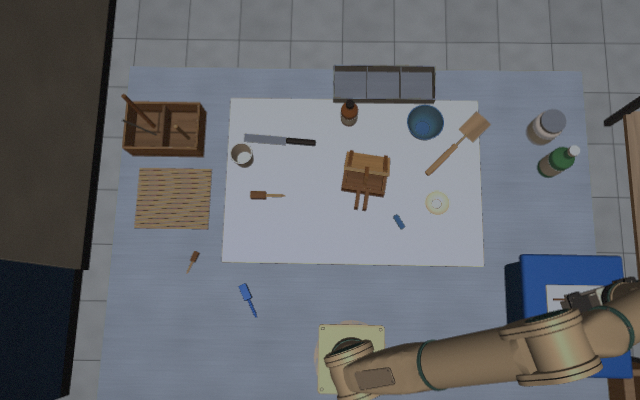

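The peg could be any of three objects in the top picture: brown at (265,195), brown and smaller at (193,261), or blue at (248,300). By the description it's the larger brown one, (265,195) top and (257,250) side. The blue block at (399,222) is the chopstick rest. Next I'll check this in close crops.

Run:
```python
import cv2,numpy as np
t=cv2.imread("pics/top0.png");s=cv2.imread("pics/side0.png")
def crop(im,x0,y0,w,h,k): return cv2.resize(im[y0:y0+h,x0:x0+w],None,fx=k,fy=k,interpolation=cv2.INTER_CUBIC)
a=crop(t,240,180,50,30,8); b=crop(t,180,245,50,30,8)
c=crop(s,235,225,50,50,8)
cv2.imwrite("pics/peg_c.png",np.hstack([np.vstack([a,b]),cv2.resize(c,(400,480)) if 0 else np.vstack([c,np.zeros((80,400,3),np.uint8)])]))
cv2.imwrite("pics/press_t.png",crop(t,335,145,62,70,8))
cv2.imwrite("pics/press_s.png",crop(s,270,130,90,75,8))
```

```text
(no output)
```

View pics/peg_c.png

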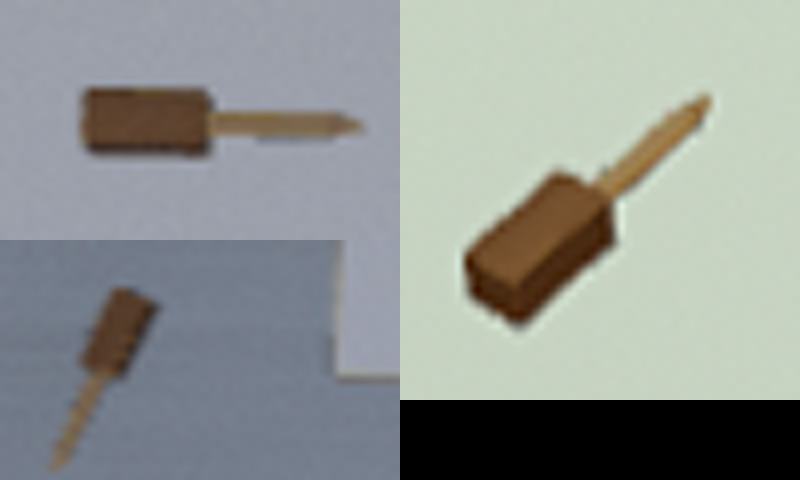

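View pics/press_t.png

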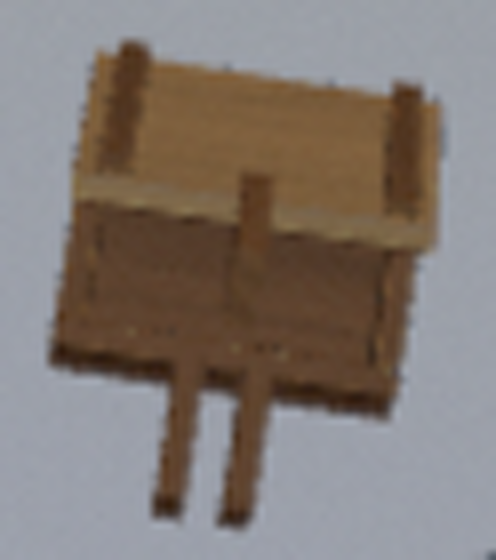

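View pics/press_s.png

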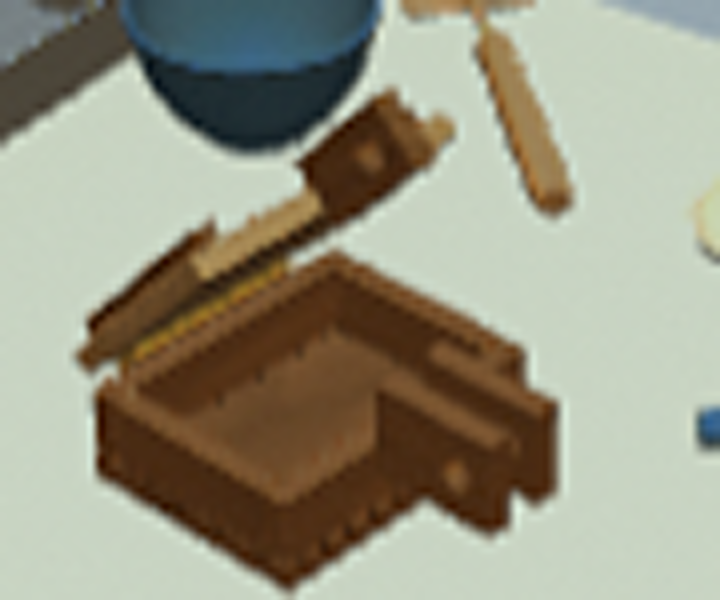

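The crop agrees: the peg at top (265,195) has a handle about 130/8 px long. That is twice the size of the one at (193,261), and it is brown. Now I'll fit the peg and press poses to points in both views.

```bash
cat > h.py <<'E'
import cv2,numpy as np
from scipy.optimize import least_squares
from scipy.spatial.transform import Rotation as R
CAM={'side':(430.7102,315.365,199.1478,[-0.0077,0,0,0,0]),'top':(517.6817,327.3282,202.3621,[0.0211,0,0,0,0])}
import json,os
def cams():
    if not os.path.exists('cams.npz'):
        from rig import optics
        d={}
        for n in CAM:
            g=optics.get_image(n); d[n+'V']=g['view'];d[n+'K']=np.array([[g['fx'],0,g['cx']],[0,g['fy'],g['cy']],[0,0,1]]);d[n+'D']=np.array(g['D'])
        np.savez('cams.npz',**d)
    return np.load('cams.npz')
C=cams()
def proj(n,P):
    V=C[n+'V'];rv=cv2.Rodrigues(V[:3,:3])[0]
    return cv2.projectPoints(np.asarray(P,float).reshape(-1,1,3),rv,V[:3,3],C[n+'K'],C[n+'D'])[0][:,0]
def frame(x,y,yaw,z=0.01):
    return lambda p: np.asarray(p)@np.array([[np.cos(yaw),-np.sin(yaw),0],[np.sin(yaw),np.cos(yaw),0],[0,0,1]]).T+[x,y,z]
def lid(p,a): # lid coords(m)->press coords; opens front edge (-x) up
    p=np.asarray(p,float);c,s=np.cos(a),np.sin(a)
    # rotate about y: (-1,0,0)->(-c,0,s)
    return np.stack([p[...,0]*c+p[...,2]*s, p[...,1], -p[...,0]*s+p[...,2]*c],-1)+[0.06,0,0.045]
E
cat > fit.py <<'E'
from h import *
def cp(o,u,v,k=8): return [o[0]+(u+.5)/k-.5,o[1]+(v+.5)/k-.5]
mm=1e-3
T=(240,180);S=(235,225)
peg=[('top',(87,0,12),cp(T,363,126)),('top',(25,0,12),cp(T,212,124)),('top',(-25,0,24),cp(T,83,122)),
('side',(87,0,12),cp(S,308,97)),('side',(-25,-12,24),cp(S,67,258)),('side',(25,-12,24),cp(S,160,170)),('side',(25,12,24),cp(S,212,207)),('side',(-25,12,24),cp(S,120,283)),('side',(-25,12,0),cp(S,120,328)),('side',(25,12,0),cp(S,215,242)),]
def f(v,full=0):
    F=frame(v[0],v[1],v[2]); e=np.array([proj(n,F(np.array(p)*mm))[0]-c for n,p,c in peg])
    return e if full else e.ravel()
b=None
for off in (0,np.pi):
  pass
best=least_squares(f,[0.55,0.25,-1.57],loss='soft_l1')
print('peg',best.x.round(4));print(f(best.x,1).round(2).tolist())
# assumption of +-y for corners: try mirrored
T=(335,145);S=(270,130)
pr=[('top',(-115,19.5,74),cp(T,152,493)),('top',(-115,7.5,74),cp(T,183,498)),('top',(-115,-7.5,74),cp(T,220,508)),('top',(-115,-19.5,74),cp(T,250,512)),
('top',(-55,70,45),cp(T,55,345)),('top',(-55,-70,45),cp(T,390,400)),('top',(-55,70,0),cp(T,52,365)),('top',(-55,-70,0),cp(T,388,415)),
('side',(-55,70,45),cp(S,285,498)),('side',(-55,70,0),cp(S,288,590)),('side',(55,70,45),cp(S,100,385)),('side',(55,70,0),cp(S,98,478)),('side',(-55,-70,45),cp(S,522,350)),('side',(55,-70,45),cp(S,335,255)),
('side',(-97,19.5,52),cp(S,457,475)),('side',(-115,19.5,30),cp(S,490,535)),('side',(-115,19.5,74),cp(S,510,445)),('side',(-115,-19.5,74),cp(S,557,400))]
ld=[('side',(-157,6,7),cp(S,370,155)),('top',(-115,70,0),cp(T,75,198)),('top',(-115,-70,0),cp(T,432,250)),('top',(-115,70,12),cp(T,80,178)),('top',(-115,-70,12),cp(T,438,235))]
def g(v,full=0):
    F=frame(v[0],v[1],v[2])
    e=np.array([proj(n,F(np.array(p)*mm))[0]-c for n,p,c in pr]+[proj(n,F(lid(np.array(p)*mm,v[3])))[0]-c for n,p,c in ld])
    return e if full else e.ravel()
b=least_squares(g,[0.55,-0.0,0.0,1.0],loss='soft_l1')
print('press',b.x.round(4));print(g(b.x,1).round(2).tolist())
np.savez('fit.npz',peg=best.x,press=b.x)
F=frame(*b.x[:3])
for nm,p in (('hole',(-97,0,52)),('hinge',(60,0,45))): print(nm,F(np.array(p)*mm).round(4))
for nm,p in (('tongue',(-157,0,7)),('edge',(-115,0,12)),('spot',(-75,0,12))): print(nm,F(lid(np.array(p)*mm,b.x[3])).round(4), 'shut',F(lid(np.array(p)*mm,0)).round(4))
E
python3 fit.py
```

```text
peg [ 0.4931  0.3068 -1.4066]
[[0.27, 0.37], [0.27, 3.37], [0.57, 5.11], [-0.31, 0.13], [11.63, 5.06], [9.99, 3.62], [-4.09, -3.74], [-2.73, -0.97], [-1.71, -0.39], [-3.6, -1.93]]
press [ 0.573  -0.038  -0.1487  0.8304]
[[0.59, 0.71], [0.53, 0.71], [0.66, 0.24], [0.73, 0.36], [-0.27, 0.12], [1.25, 0.28], [-0.07, 0.63], [0.2, 1.24], [-0.54, 0.4], [-0.5, 0.24], [-1.66, 0.04], [-0.53, -0.44], [0.48, -0.56], [-0.37, -1.6], [-0.73, -0.17], [-0.58, 0.45], [-2.95, 0.27], [-0.2, 0.26], [-0.48, -0.23], [-0.44, 0.58], [0.45, 1.37], [-0.56, -0.39], [0.4, -0.21]]
hole [ 0.4771 -0.0236  0.062 ]
hinge [ 0.6324 -0.0469  0.055 ]
tongue [ 0.5327 -0.032   0.1756] shut [ 0.4771 -0.0236  0.062 ]
edge [ 0.5644 -0.0367  0.148 ] shut [ 0.5186 -0.0299  0.067 ]
spot [ 0.5911 -0.0407  0.1185] shut [ 0.5582 -0.0358  0.067 ]
```

```bash
sed -i "s/'side',(-25,-12,24)/'side',(-25,QQ,24)/;s/'side',(25,-12,24)/'side',(25,QQ,24)/;s/'side',(25,12,/'side',(25,-12,/g;s/'side',(-25,12,/'side',(-25,-12,/g;s/QQ/12/g" fit.py; python3 fit.py | head -2
cat > ov.py <<'E'
from h import *
f=np.load('fit.npz');F=frame(*f['press'][:3]);a=f['press'][3];G=frame(*f['peg'])
mm=1e-3
for n,r_ in(('top',(230,140,180,85)),('side',(225,120,150,150))):
    im=cv2.imread(f'pics/{n}0.png');k=5;x0,y0,w,h=r_
    im=cv2.resize(im[y0:y0+h,x0:x0+w],None,fx=k,fy=k)
    def box(fn,x,y,z,c):
        P=[fn(np.array((i,j,l))*mm) for i in x for j in y for l in z]
        q=((proj(n,P)-[x0,y0])*k+k/2).astype(int)
        for i in range(8):
            for b in(1,2,4):
                if not i&b: cv2.line(im,tuple(map(int,q[i])),tuple(map(int,q[i|b])),c,1)
    box(F,(-55,55),(-70,70),(0,45),(0,255,0))
    for s in(1,-1): box(F,(-115,-55),(s*7.5,s*19.5),(30,74),(255,255,0))
    L=lambda p:F(lid(p,a))
    box(L,(-115,-5),(-70,70),(0,12),(0,0,255)); box(L,(-176,-115),(-6,6),(-9,23),(255,0,255))
    box(G,(-25,25),(-12,12),(0,24),(0,255,0));box(G,(25,87),(-5,5),(7,17),(0,0,255))
    cv2.imwrite(f'pics/ov_{n}.png',im[:600,:800])
E
python3 ov.py
```

```text
peg [ 0.5058  0.3086 -1.5486]
[[0.08, 0.22], [-0.06, 0.59], [0.16, 0.17], [-0.58, 0.2], [-0.81, -0.36], [-0.12, -0.57], [0.17, -1.69], [-0.57, 0.22], [0.42, 0.8], [0.61, 0.12]]
```

View pics/ov_top.png

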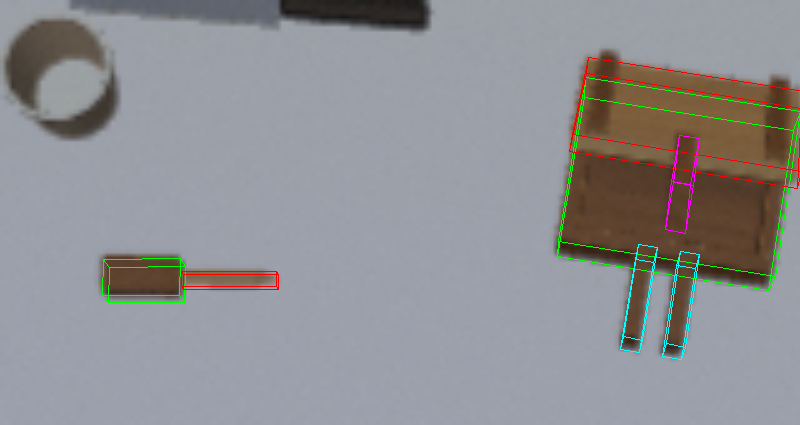

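```bash
python3 - <<'E'
import cv2
im=cv2.imread('pics/ov_side.png');print(im.shape)
cv2.imwrite('pics/ov_side2.png',im[:600,:750])
E
sed -i 's/im\[:600,:800\]/cv2.resize(im,None,fx=.8,fy=.8) if n=="side" else im[:600,:800]/' ov.py; python3 ov.py
```

```text
(600, 750, 3)
```

View pics/ov_side.png

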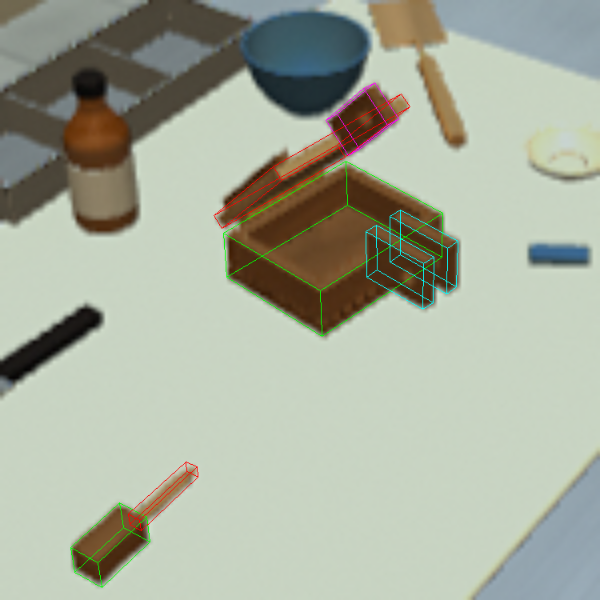

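Both overlays match the images. The press fit gives hole (0.477,-0.024,0.062), yaw -0.149 and lid angle about 0.83, all within the stated limits. The peg is at (0.506,0.309), lying left of the press with its tip towards -y. Next: the tool axes and the lid-closing path.

```bash
cat >> h.py <<'E'
def tool():
    from rig import r
    s=r.sense(); return s['tcp_pos'],R.from_rotvec(s['eef_rot']).as_matrix(),s
def go(target,yaw_z=None,verbose=1):
    """target TCP world -> shift in tool fractions; yaw_z: desired world heading of tool z (mod pi)"""
    p,M,s=tool(); d=np.asarray(target)-p
    dy=0
    if yaw_z is not None:
        h=np.arctan2(M[1,2],M[0,2]); dy=(yaw_z-h+np.pi/2)%np.pi-np.pi/2
    print('t',round(s['time'],2),'p',p.round(4),'zhead',round(float(np.arctan2(M[1,2],M[0,2])),4),'tilt',M[:,0].round(3))
    print('shift fullscale units (tool axes now)',(M.T@d/0.06).round(3),' world yaw',round(float(dy),4),'spin units (tool x down => -)',round(float(-dy/0.08),2))
    print('world',d.round(4),'F',s['ft_force'].round(2),'gap',round(float(s['finger_gap']),4),'q',s['q'].round(2))
E
python3 - <<'E'
from h import *
f=np.load('fit.npz');v=f['press'];F=frame(*v[:3])
p,M,s=tool();print(M.round(3))
for a in (0.83,0.6,0.4,0.2,0.0):
  print(a,F(lid(np.array([-90,0,12])*1e-3,a)).round(4))
P=F(lid(np.array([-90,0,12])*1e-3,.83))+[0,0,.019+.06]
go(P,v[2])
E
```

```text
[[-0.     0.956  0.294]
 [ 0.001  0.294 -0.956]
 [-1.    -0.    -0.001]]
0.83 [ 0.581  -0.0392  0.1295]
0.6 [ 0.5656 -0.0369  0.1157]
0.4 [ 0.555  -0.0353  0.1011]
0.2 [ 0.5475 -0.0342  0.0846]
0.0 [ 0.5434 -0.0336  0.067 ]
t 0.2 p [ 0.1912 -0.6208  0.2239] zhead -1.2721 tilt [-0.     0.001 -1.   ]
shift fullscale units (tool axes now) [ 0.265  9.062 -7.352]  world yaw 1.1234 spin units (tool x down => -) -14.04
world [ 0.3898  0.5816 -0.0154] F [ 0.39 -0.68 -0.06] gap 0.0944 q [ 1.21  0.63  0.04  1.52 -0.03  1.   -0.02]
```

>>> send_rows(motion=[{"x": -0.8,"y": 0,"z": 0,"spin": 0},{"x": 0,"y": 0.7,"z": -0.57,"spin": 0},{"x": 0,"y": 0.7,"z": -0.57,"spin": 0},{"x": 0,"y": 0.7,"z": -0.57,"spin": 0},{"x": 0,"y": 0.7,"z": -0.57,"spin": 0},{"x": 0,"y": 0.7,"z": -0.57,"spin": 0},{"x": 0,"y": 0.7,"z": -0.57,"spin": 0},{"x": 0,"y": 0.7,"z": -0.57,"spin": 0}], claw=0)

```text
time: 1.2
tcp_pos: [0.4027, -0.3043, 0.2726]
eef_rot: [0.986, 1.335, -0.986]
ft_force: [1.0, 0.1, 0.9]
finger_gap: 0.0173
```

```bash
cat > g1.py <<'E'
from h import *
v=np.load('fit.npz')['press'];F=frame(*v[:3])
P=F(lid(np.array([-90,0,12])*1e-3,.83))+[0,0,.019+.06]
go(P,v[2]-np.pi/2)
E
python3 g1.py
```

```text
t 1.2 p [ 0.4027 -0.3043  0.2726] zhead -1.2721 tilt [ 0. -0. -1.]
shift fullscale units (tool axes now) [ 1.068  4.141 -3.348]  world yaw -0.4474 spin units (tool x down => -) 5.59
world [ 0.1784  0.2651 -0.0641] F [1.   0.15 0.86] gap 0.0173 q [ 0.6   0.36 -0.01  1.85  0.01  0.93 -0.69]
```

>>> send_rows(motion=[{"x": 0,"y": 0.69,"z": -0.56,"spin": 0},{"x": 0,"y": 0.69,"z": -0.56,"spin": 0},{"x": 0,"y": 0.69,"z": -0.56,"spin": 0},{"x": 0,"y": 0.69,"z": -0.56,"spin": 0},{"x": 0,"y": 0.69,"z": -0.56,"spin": 0},{"x": 0,"y": 0.69,"z": -0.56,"spin": 0},{"x": 0,"y": 0,"z": 0,"spin": 1},{"x": 0,"y": 0,"z": 0,"spin": 1}])

```text
time: 2.2
tcp_pos: [0.58, -0.0391, 0.272]
eef_rot: [1.107, 1.272, -1.107]
ft_force: [-0.2, -0.0, -0.3]
finger_gap: 0.0006
```

```bash
python3 g1.py
```

```text
t 2.2 p [ 0.58   -0.0391  0.272 ] zhead -1.4329 tilt [-0.001  0.    -1.   ]
shift fullscale units (tool axes now) [1.059 0.018 0.004]  world yaw -0.2867 spin units (tool x down => -) 3.58
world [ 0.001  -0.0001 -0.0635] F [-0.19 -0.03 -0.28] gap 0.0006 q [ 0.04  0.48 -0.03  1.65  0.02  1.01 -1.43]
```

>>> send_rows(motion=[{"x": 0.25,"y": 0,"z": 0,"spin": 0.9},{"x": 0.25,"y": 0,"z": 0,"spin": 0.9},{"x": 0.25,"y": 0,"z": 0,"spin": 0.9},{"x": 0.3,"y": 0,"z": 0,"spin": 0.88},{"x": 0.3,"y": 0,"z": 0,"spin": 0},{"x": 0.3,"y": 0,"z": 0,"spin": 0},{"x": 0.1,"y": 0,"z": 0,"spin": 0},{"x": 0,"y": 0,"z": 0,"spin": 0}])

```text
time: 3.2
tcp_pos: [0.5799, -0.0401, 0.1673]
eef_rot: [1.317, 1.136, -1.318]
ft_force: [-0.4, 0.7, 0.1]
finger_gap: 0.0006
```

```bash
python3 g1.py
python3 - <<'E'
from rig import optics
import cv2
d=optics.get_image('side')['img'][:,:,::-1]
cv2.imwrite('pics/s1.png',cv2.resize(d[80:220,230:400],None,fx=4,fy=4))
E
```

```text
t 3.2 p [ 0.5799 -0.0401  0.1673] zhead -1.7185 tilt [-0. -0. -1.]
shift fullscale units (tool axes now) [-0.686  0.017 -0.018]  world yaw -0.001 spin units (tool x down => -) 0.01
world [0.0012 0.0009 0.0412] F [-0.35  0.72  0.11] gap 0.0006 q [-0.    0.6   0.03  1.77 -0.03  0.77 -1.67]
```

View pics/s1.png

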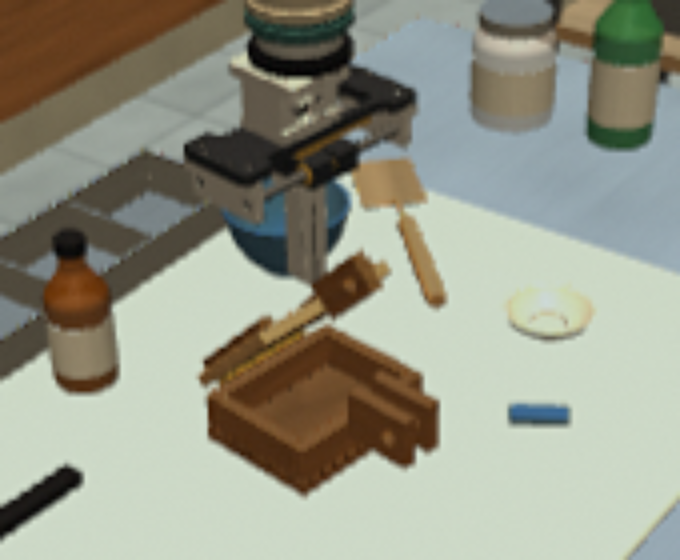

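>>> send_rows(motion=[{"x": 0.2,"y": 0,"z": 0,"spin": 0},{"x": 0.13,"y": -0.12,"z": 0,"spin": 0},{"x": 0.13,"y": -0.12,"z": 0,"spin": 0},{"x": 0.13,"y": -0.1,"z": 0,"spin": 0},{"x": 0.13,"y": -0.08,"z": 0,"spin": 0},{"x": 0.15,"y": -0.06,"z": 0,"spin": 0},{"x": 0.15,"y": -0.06,"z": 0,"spin": 0},{"x": 0,"y": 0,"z": 0,"spin": 0}])

```text
time: 4.25
tcp_pos: [0.5467, -0.0352, 0.1052]
eef_rot: [1.316, 1.138, -1.319]
ft_force: [-1.0, 0.0, -0.0]
finger_gap: 0.0001
```

```bash
cat > g2.py <<'E'
from h import *
v=np.load('fit.npz')['press'];F=frame(*v[:3])
go(F(lid(np.array([-90,0,12])*1e-3,0))+[0,0,.019],v[2]-np.pi/2)
E
python3 g2.py
python3 - <<'E'
from rig import optics
import cv2
d=optics.get_image('side')['img'][:,:,::-1]
cv2.imwrite('pics/s2.png',cv2.resize(d[80:220,230:400],None,fx=4,fy=4))
E
```

```text
t 4.25 p [ 0.5467 -0.0352  0.1052] zhead -1.7183 tilt [-0.002  0.    -1.   ]
shift fullscale units (tool axes now) [ 0.32  -0.059 -0.019]  world yaw -0.0012 spin units (tool x down => -) 0.01
world [-0.0034  0.0016 -0.0192] F [-1.03  0.02 -0.04] gap 0.0001 q [-0.01  0.65  0.03  1.91 -0.03  0.58 -1.68]
```

View pics/s2.png

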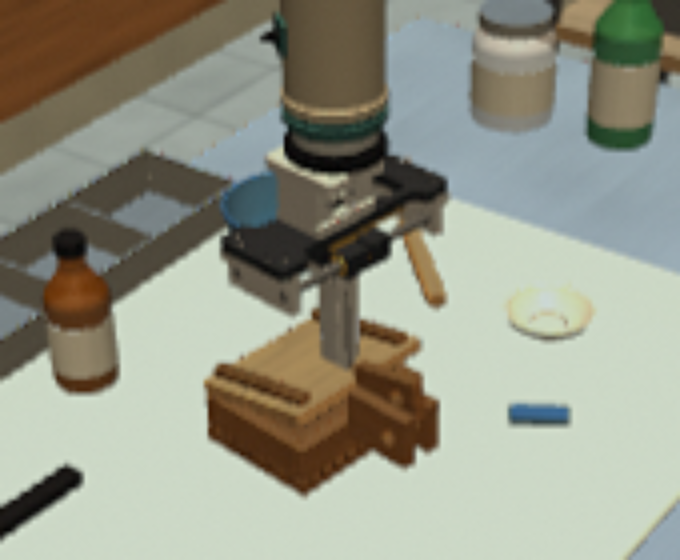

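The lid is following the fingers and is almost closed at about 0.2 rad. I'll press the rest of the way down.

>>> send_rows(motion=[{"x": 0.1,"y": -0.03,"z": 0,"spin": 0},{"x": 0.1,"y": -0.03,"z": 0,"spin": 0},{"x": 0.08,"y": 0,"z": 0,"spin": 0},{"x": 0.04,"y": 0,"z": 0,"spin": 0},{"x": 0.02,"y": 0,"z": 0,"spin": 0},{"x": 0.02,"y": 0,"z": 0,"spin": 0},{"x": 0,"y": 0,"z": 0,"spin": 0},{"x": 0,"y": 0,"z": 0,"spin": 0}])

```text
time: 5.3
tcp_pos: [0.5438, -0.0347, 0.0861]
eef_rot: [1.317, 1.136, -1.317]
ft_force: [-4.5, 0.3, 15.9]
finger_gap: 0.0006
```

```bash
python3 g2.py
```

```text
t 5.3 p [ 0.5438 -0.0347  0.0861] zhead -1.7185 tilt [-0.  0. -1.]
shift fullscale units (tool axes now) [ 0.002 -0.011 -0.018]  world yaw -0.001 spin units (tool x down => -) 0.01
world [-0.0005  0.0011 -0.0001] F [-4.47  0.31 15.9 ] gap 0.0006 q [-0.    0.68  0.03  1.93 -0.03  0.53 -1.68]
```

Lid shut: fingertip height agrees with the shut lid to 0.1 mm, at 16 N. Lifting and heading for the peg, partly opening the fingers.

>>> send_rows(motion=[{"x": -0.5,"y": 0,"z": 0,"spin": 0},{"x": -0.9,"y": 0,"z": 0,"spin": 0},{"x": 0,"y": 0,"z": -0.95,"spin": 0},{"x": 0,"y": 0,"z": -0.95,"spin": 0},{"x": 0,"y": 0,"z": -0.95,"spin": 0},{"x": 0,"y": 0,"z": -0.95,"spin": 0},{"x": 0,"y": 0,"z": -0.95,"spin": 0},{"x": 0,"y": 0,"z": -0.95,"spin": 0}], claw=0.6)

```text
time: 6.3
tcp_pos: [0.5945, 0.3051, 0.1684]
eef_rot: [1.316, 1.136, -1.318]
ft_force: [0.4, -0.1, -0.2]
finger_gap: 0.0562
```

>>> send_rows(motion=[{"x": 0,"y": 0,"z": 0,"spin": -1},{"x": 0,"y": 0,"z": 0,"spin": -1},{"x": 0,"y": 0,"z": 0,"spin": -1},{"x": 0,"y": 0,"z": 0,"spin": -1},{"x": 0,"y": 0,"z": 0,"spin": -1},{"x": 0,"y": 0,"z": 0,"spin": -1},{"x": 0,"y": 0,"z": 0,"spin": -1},{"x": 0,"y": 0,"z": 0,"spin": -1}])

```text
time: 7.3
tcp_pos: [0.5943, 0.3032, 0.1681]
eef_rot: [0.837, 1.404, -0.838]
ft_force: [0.1, 0.4, -0.7]
finger_gap: 0.0562
```

>>> send_rows(motion=[{"x": 0,"y": 0,"z": 0,"spin": -1},{"x": 0,"y": 0,"z": 0,"spin": -1},{"x": 0,"y": 0,"z": 0,"spin": -1},{"x": 0,"y": 0,"z": 0,"spin": -1},{"x": 0,"y": 0,"z": 0,"spin": -1},{"x": 0,"y": 0,"z": 0,"spin": -1},{"x": 0,"y": 0,"z": 0,"spin": -1},{"x": 0,"y": 0,"z": 0,"spin": -1}])

```text
time: 8.3
tcp_pos: [0.5943, 0.3032, 0.1682]
eef_rot: [0.341, 1.544, -0.342]
ft_force: [0.1, 0.6, -0.6]
finger_gap: 0.0563
```

```bash
cat > g3.py <<'E'
from h import *
v=np.load('fit.npz')['peg']
go([v[0],v[1],.0315],v[2]+np.pi/2)
E
python3 g3.py
python3 - <<'E'
from rig import optics
import cv2
for n in ('top','side'):
    d=optics.get_image(n)['img'][:,:,::-1]
    cv2.imwrite(f'pics/{n}3.png',d)
d=cv2.imread('pics/side3.png');t=cv2.imread('pics/top3.png')
import numpy as np
a=cv2.resize(d[120:220,220:360],(560,400),interpolation=2);b=cv2.resize(t[140:220,335:400],(325,400),interpolation=2)
cv2.imwrite('pics/shut.png',np.hstack([a,b])[:,:800])
E
```

```text
t 8.3 p [0.5943 0.3032 0.1682] zhead -0.4358 tilt [-0.001 -0.001 -1.   ]
shift fullscale units (tool axes now) [ 2.279 -0.539 -1.374]  world yaw 0.458 spin units (tool x down => -) -5.73
world [-0.0885  0.0054 -0.1367] F [ 0.09  0.57 -0.62] gap 0.0563 q [-0.35  0.73 -0.29  1.51  0.24  0.94 -1.15]
```

View pics/shut.png

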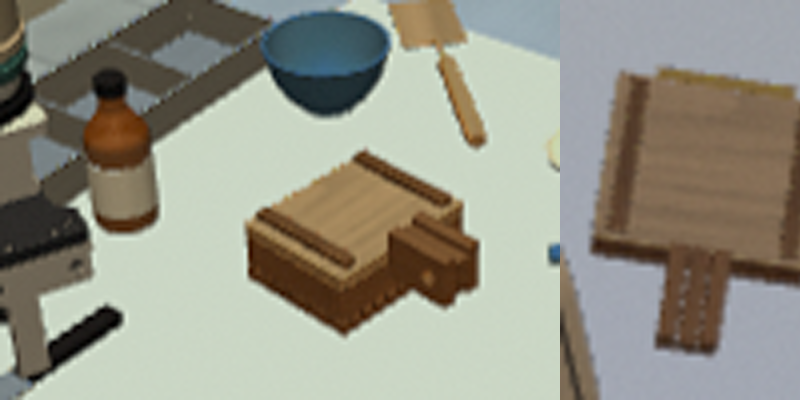

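View pics/top3.png

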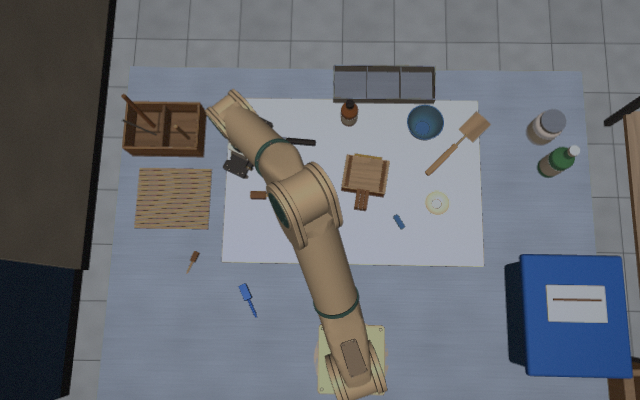

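The lid is flat on the box and the tongue sits between the cheeks (hole near (432,278) in the crop). Now to align over the peg.

>>> send_rows(motion=[{"x": 0,"y": -0.27,"z": -0.69,"spin": 0},{"x": 0,"y": -0.27,"z": -0.69,"spin": 0},{"x": 0,"y": 0,"z": 0,"spin": -0.96},{"x": 0,"y": 0,"z": 0,"spin": -0.96},{"x": 0,"y": 0,"z": 0,"spin": -0.96},{"x": 0,"y": 0,"z": 0,"spin": -0.96},{"x": 0,"y": 0,"z": 0,"spin": -0.96},{"x": 0,"y": 0,"z": 0,"spin": -0.93}])

```text
time: 9.4
tcp_pos: [0.5058, 0.3091, 0.1685]
eef_rot: [-0.016, 1.571, 0.016]
ft_force: [-0.7, 1.1, 0.2]
finger_gap: 0.0564
```

```bash
python3 g3.py
```

```text
t 9.4 p [0.5058 0.3091 0.1685] zhead 0.0205 tilt [-0. -0. -1.]
shift fullscale units (tool axes now) [ 2.283 -0.007  0.   ]  world yaw 0.0017 spin units (tool x down => -) -0.02
world [-0.     -0.0005 -0.137 ] F [-0.69  1.08  0.15] gap 0.0564 q [-0.33  0.64 -0.42  1.73  0.34  0.84 -0.89]
```

>>> send_rows(motion=[{"x": 0.5,"y": 0,"z": 0,"spin": 0},{"x": 0.5,"y": 0,"z": 0,"spin": 0},{"x": 0.4,"y": 0,"z": 0,"spin": 0},{"x": 0.4,"y": 0,"z": 0,"spin": 0},{"x": 0.28,"y": 0,"z": 0,"spin": 0},{"x": 0.15,"y": 0,"z": 0,"spin": 0},{"x": 0.05,"y": 0,"z": 0,"spin": 0},{"x": 0,"y": 0,"z": 0,"spin": 0}])

```text
time: 10.4
tcp_pos: [0.5062, 0.3095, 0.0323]
eef_rot: [-0.015, 1.57, 0.016]
ft_force: [0.9, 0.4, -0.3]
finger_gap: 0.0566
```

```bash
python3 g3.py
python3 - <<'E'
from rig import optics
import cv2
d=optics.get_image('side')['img'][:,:,::-1]
cv2.imwrite('pics/s4.png',cv2.resize(d[190:290,190:310],None,fx=5,fy=5,interpolation=2))
E
```

```text
t 10.4 p [0.5062 0.3095 0.0323] zhead 0.0198 tilt [ 0.001  0.    -1.   ]
shift fullscale units (tool axes now) [ 0.013 -0.016 -0.007]  world yaw 0.0024 spin units (tool x down => -) -0.03
world [-0.0004 -0.001  -0.0008] F [ 0.91  0.36 -0.31] gap 0.0566 q [-0.4   0.83 -0.32  1.81  0.45  0.57 -0.98]
```

View pics/s4.png

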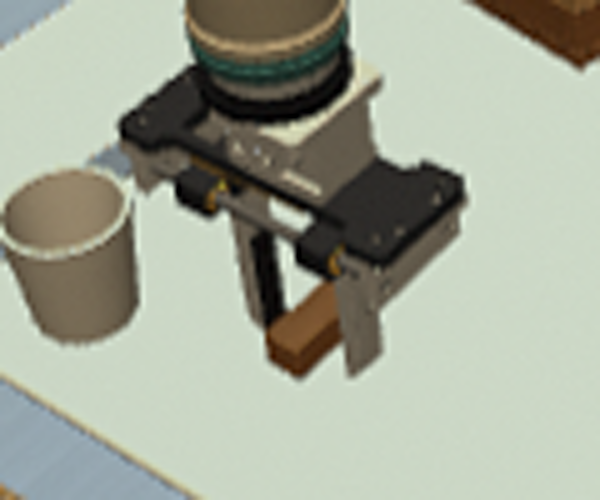

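The fingers straddle the handle (side crop, handle at (305,335)) and clear the cup. Closing now; the claw value is an opening, so 0 grips at half force (30 N).

>>> send_rows(motion=[{"x": 0,"y": 0,"z": 0,"spin": 0},{"x": 0,"y": 0,"z": 0,"spin": 0},{"x": 0,"y": 0,"z": 0,"spin": 0},{"x": 0,"y": 0,"z": 0,"spin": 0},{"x": 0,"y": 0,"z": 0,"spin": 0},{"x": 0,"y": 0,"z": 0,"spin": 0},{"x": -0.3,"y": 0,"z": 0,"spin": 0},{"x": -0.7,"y": 0,"z": 0,"spin": 0}], claw=0)

```text
time: 11.45
tcp_pos: [0.5045, 0.3085, 0.0917]
eef_rot: [-0.018, 1.574, 0.014]
ft_force: [0.7, -0.3, 0.1]
finger_gap: 0.0235
```

```bash
python3 g3.py
python3 - <<'E'
from rig import optics
import cv2
for n in ('top','side'):
    d=optics.get_image(n)['img'][:,:,::-1]
    cv2.imwrite(f'pics/{n}5.png',d)
d=cv2.imread('pics/side5.png')
cv2.imwrite('pics/s5.png',cv2.resize(d[150:270,190:310],None,fx=5,fy=5,interpolation=2))
d=cv2.imread('pics/top5.png')
cv2.imwrite('pics/t5.png',cv2.resize(d[150:230,230:310],None,fx=7,fy=7,interpolation=2))
E
```

```text
t 11.45 p [0.5045 0.3085 0.0917] zhead 0.0203 tilt [-0.003 -0.002 -1.   ]
shift fullscale units (tool axes now) [1.004 0.003 0.025]  world yaw 0.0018 spin units (tool x down => -) -0.02
world [ 0.0013  0.0001 -0.0602] F [ 0.73 -0.34  0.07] gap 0.0235 q [-0.36  0.74 -0.37  1.79  0.4   0.69 -0.94]
```

View pics/s5.png

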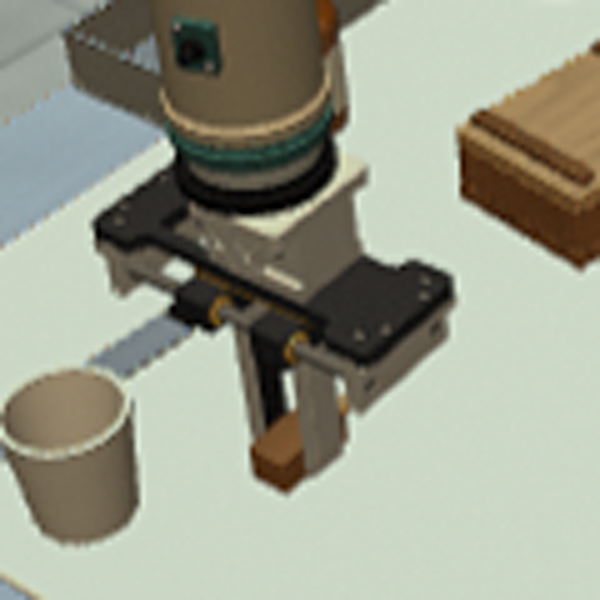

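View pics/t5.png

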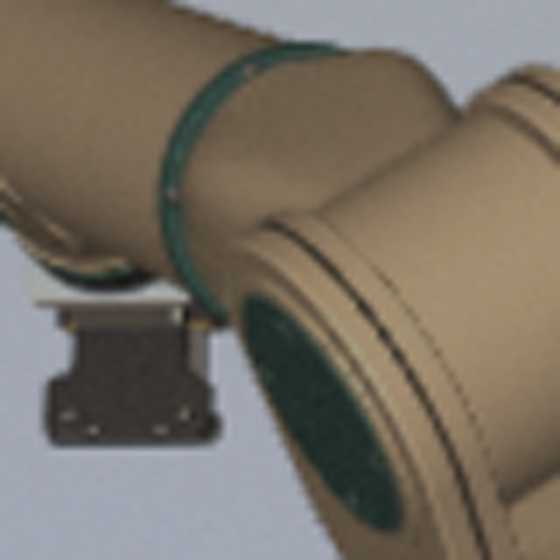

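```bash
cat > g4.py <<'E'
from h import *
import sys
v=np.load('fit.npz')['press'];F=frame(*v[:3])
y=float(sys.argv[1]);z=float(sys.argv[2])
T=F([-.097,y*1e-3,.052]);T[2]=z
go(T,v[2])
p,M,s=tool();c,sn=np.cos(v[2]),np.sin(v[2]);d=p-[v[0],v[1],.01]
print('tcp in press frame mm',(np.array([c*d[0]+sn*d[1],-sn*d[0]+c*d[1],d[2]])*1e3).round(2))
E
python3 g4.py 150 .0723
```

```text
t 11.55 p [0.5082 0.3115 0.0966] zhead 0.02 tilt [ 0.006  0.005 -1.   ]
shift fullscale units (tool axes now) [ 0.389 -3.111 -0.212]  world yaw -0.1687 spin units (tool x down => -) 2.11
world [-0.0089 -0.1868 -0.0243] F [ 0.43  0.74 -0.12] gap 0.0242 q [-0.36  0.74 -0.38  1.78  0.4   0.69 -0.94]
tcp in press frame mm [-115.91  336.03   86.63]
```

>>> send_rows(motion=[{"x": 0,"y": 0,"z": 0,"spin": 0.7},{"x": 0,"y": 0,"z": 0,"spin": 0.7},{"x": 0,"y": 0,"z": 0,"spin": 0.71},{"x": 0,"y": -0.7,"z": 0.1,"spin": 0},{"x": 0,"y": -0.8,"z": 0.1,"spin": 0},{"x": 0,"y": -0.8,"z": 0.1,"spin": 0},{"x": 0,"y": -0.6,"z": 0,"spin": 0},{"x": 0,"y": -0.2,"z": 0,"spin": 0}])

```text
time: 12.55
tcp_pos: [0.4957, 0.1201, 0.092]
eef_rot: [0.118, 1.568, -0.12]
ft_force: [0.7, 0.2, -0.5]
finger_gap: 0.024
```

>>> send_rows(motion=[{"x": 0.1,"y": 0,"z": 0,"spin": 0},{"x": 0.1,"y": 0,"z": 0,"spin": 0},{"x": 0.1,"y": 0,"z": 0,"spin": 0},{"x": 0.05,"y": 0,"z": 0,"spin": 0},{"x": 0,"y": 0,"z": 0,"spin": 0},{"x": 0,"y": 0,"z": 0,"spin": 0},{"x": 0,"y": 0,"z": 0,"spin": 0},{"x": 0,"y": 0,"z": 0,"spin": 0}])

```text
time: 13.55
tcp_pos: [0.4963, 0.1226, 0.071]
eef_rot: [0.117, 1.567, -0.117]
ft_force: [0.0, -0.2, -0.5]
finger_gap: 0.0235
```

```bash
python3 g4.py 150 .0723
python3 - <<'E'
from rig import optics
import cv2
for n in ('top','side'):
    d=optics.get_image(n)['img'][:,:,::-1]
    cv2.imwrite(f'pics/{n}6.png',d)
d=cv2.imread('pics/side6.png')
cv2.imwrite('pics/s6.png',cv2.resize(d[130:250,240:360],None,fx=5,fy=5,interpolation=2))
d=cv2.imread('pics/top6.png')
cv2.imwrite('pics/t6.png',cv2.resize(d[160:240,300:400],None,fx=7,fy=7,interpolation=2))
E
python3 g4.py 150 .0723 | tail -1
```

```text
t 13.55 p [0.4963 0.1226 0.071 ] zhead -0.149 tilt [ 0.  0. -1.]
shift fullscale units (tool axes now) [-0.021  0.042  0.045]  world yaw 0.0002 spin units (tool x down => -) -0.0
world [0.0031 0.0021 0.0013] F [ 0.03 -0.2  -0.5 ] gap 0.0235 q [-0.09  0.69 -0.31  2.03  0.43  0.49 -0.86]
tcp in press frame mm [-99.72 147.5   61.05]
tcp in press frame mm [-99.8  147.44  60.99]
```

View pics/s6.png

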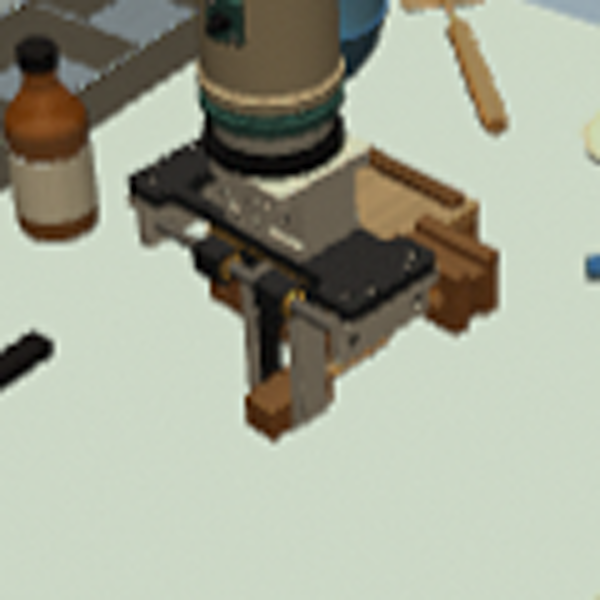

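View pics/t6.png

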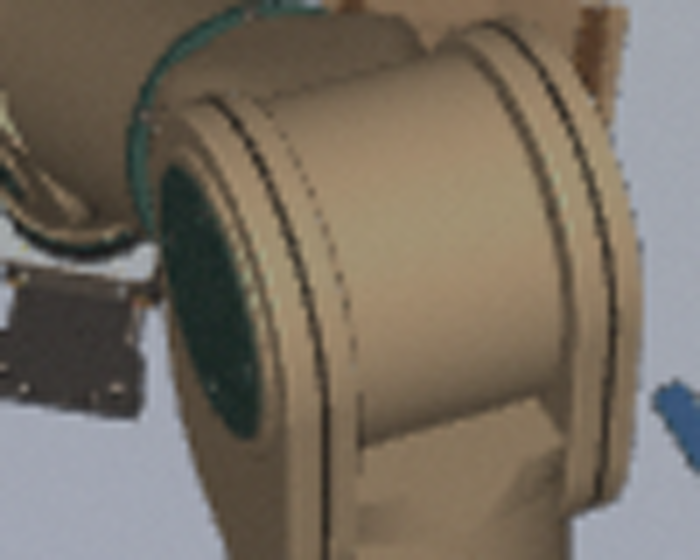

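```bash
cat > ov2.py <<'E'
from h import *
v=np.load('fit.npz')['press'];mm=1e-3
F=frame(*v[:3])
outs=[]
for n,fn,(x0,y0,w,h),k in(('side','side3',(300,160,45,45),12),('top','top3',(338,148,56,66),8)):
    im=cv2.imread(f'pics/{fn}.png');raw=cv2.resize(im[y0:y0+h,x0:x0+w],None,fx=k,fy=k,interpolation=cv2.INTER_CUBIC);im=raw.copy()
    def q(P): return ((proj(n,P)-[x0,y0]+.5)*k).astype(int)
    def box(fn,x,y,z,c):
        P=q([fn(np.array((i,j,l))*mm) for i in x for j in y for l in z])
        for i in range(8):
            for b in(1,2,4):
                if not i&b: cv2.line(im,tuple(map(int,P[i])),tuple(map(int,P[i|b])),c,1)
    if n=='top': box(F,(-55,55),(-70,70),(0,45),(0,255,0));box(lambda p:F(lid(p,0)),(-115,-5),(-70,70),(0,12),(0,0,255))
    for s in(1,-1): box(F,(-115,-55),(s*7.5,s*19.5),(30,74),(255,255,0))
    t=np.linspace(0,6.28,40)
    cv2.polylines(im,[q(F(np.stack([-97+7*np.cos(t),19.5+0*t,52+7*np.sin(t)],-1)*mm))],True,(0,255,0),1)
    print(n,'hole px',proj(n,F(np.array([[-97,19.5,52]])*mm)))
    cv2.imwrite(f'pics/ov2_{n}.png',im if n=='top' else np.hstack([im[:,:400],raw[:,:400]]))
E
python3 ov2.py
```

```text
side hole px [[325.95845438 188.76305176]]
top hole px [[354.79393139 202.65557066]]
```

View pics/ov2_side.png

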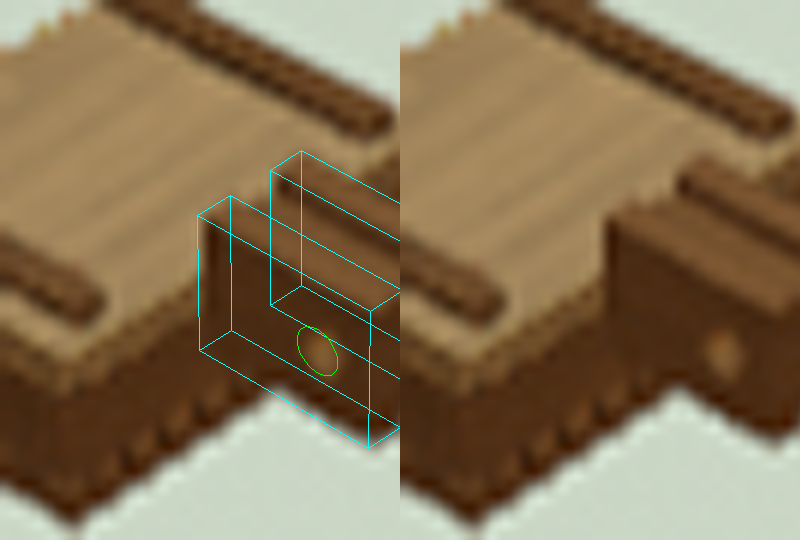

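View pics/ov2_top.png

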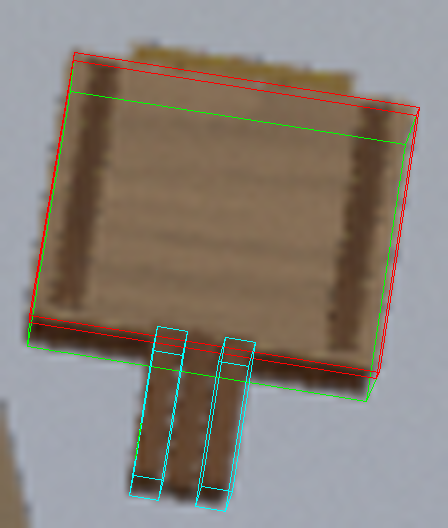

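The side view shows the fit about 0.7 px (2 mm) left of the actual cheeks, while the top view fits. To remove the camera bias, I'll overlay the held peg as the TCP predicts it on the same side picture.

```bash
cat > ov3.py <<'E'
from h import *
import sys
fn=sys.argv[1];out=sys.argv[2];x0,y0,w,h=map(int,sys.argv[3].split(','));k=int(sys.argv[4]);off=float(sys.argv[5]) if len(sys.argv)>5 else -1
n=fn[:-1]; mm=1e-3
p,M,s=tool();print(p.round(4))
H=lambda q: p+M@(np.array([q[2]*-1+10.2,-q[0]+off,q[1]*1.])*mm) # q: peg coords x tip(=-tool y), y, z rel axis
im=cv2.imread(f'pics/{fn}.png');raw=cv2.resize(im[y0:y0+h,x0:x0+w],None,fx=k,fy=k,interpolation=cv2.INTER_CUBIC);im=raw.copy()
def box(fn,x,y,z,c):
    P=((proj(n,[fn((i,j,l)) for i in x for j in y for l in z])-[x0,y0]+.5)*k).astype(int)
    for i in range(8):
        for b in(1,2,4):
            if not i&b: cv2.line(im,tuple(map(int,P[i])),tuple(map(int,P[i|b])),c,1)
box(H,(-25,25),(-12,12),(-12,12),(0,255,0));box(H,(25,87),(-5,5),(-5,5),(0,0,255))
cv2.imwrite(out,np.hstack([im,raw]))
E
python3 ov3.py side6 pics/ov3.png 285,185,40,40 10
```

```text
[0.4962 0.1226 0.071 ]
```

View pics/ov3.png

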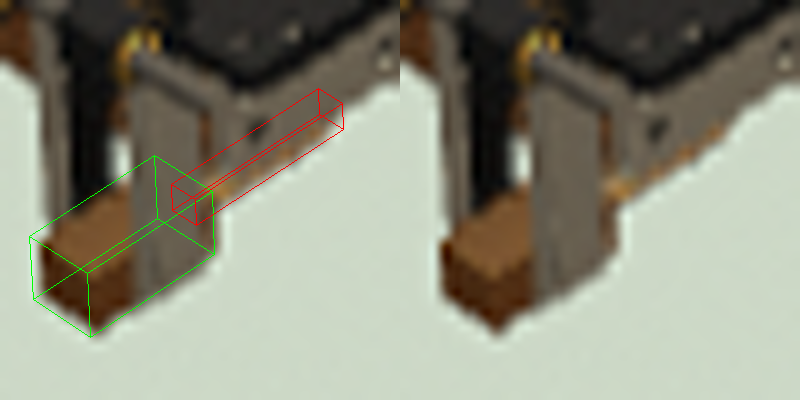

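The held peg shows the same side-camera bias (about +0.5 px right, 0.3 px up). So the bias is common to both, and TCP relative to press is right to about 1 mm. Now I'll fix the offsets of 2.8 mm in press x and 1.3 mm in z, then approach.

>>> send_rows(motion=[{"x": -0.02,"y": -0.1,"z": 0.045,"spin": 0},{"x": 0,"y": -0.15,"z": 0,"spin": 0},{"x": 0,"y": -0.15,"z": 0,"spin": 0},{"x": 0,"y": -0.08,"z": 0,"spin": 0},{"x": 0,"y": 0,"z": 0,"spin": 0},{"x": 0,"y": 0,"z": 0,"spin": 0},{"x": 0,"y": 0,"z": 0,"spin": 0},{"x": 0,"y": 0,"z": 0,"spin": 0}])

```text
time: 14.65
tcp_pos: [0.4945, 0.0941, 0.0721]
eef_rot: [0.117, 1.568, -0.116]
ft_force: [-0.4, -0.3, -0.0]
finger_gap: 0.024
```

```bash
python3 g4.py 45.5 .0723
python3 - <<'E'
from rig import optics
import cv2
for n in ('top','side'):
    d=optics.get_image(n)['img'][:,:,::-1]
    cv2.imwrite(f'pics/{n}7.png',d)
E
python3 ov3.py side7 pics/ov4.png 295,170,50,50 8;python3 ov3.py top7 pics/ov5.png 320,160,50,60 8
```

```text
t 14.65 p [0.4945 0.0941 0.0721] zhead -0.1483 tilt [ 0.  0. -1.]
shift fullscale units (tool axes now) [-0.004 -1.225  0.003]  world yaw -0.0004 spin units (tool x down => -) 0.01
world [-0.0107 -0.0727  0.0002] F [-0.43 -0.27 -0.05] gap 0.024 q [-0.03  0.68 -0.32  2.05  0.44  0.48 -0.82]
tcp in press frame mm [-97.2  119.02  62.08]
[0.4946 0.094  0.0721]
[0.4946 0.094  0.0721]
```

View pics/ov4.png

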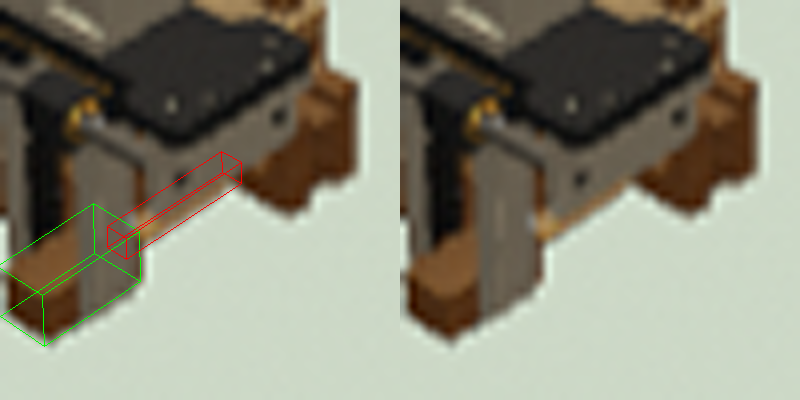

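View pics/ov5.png

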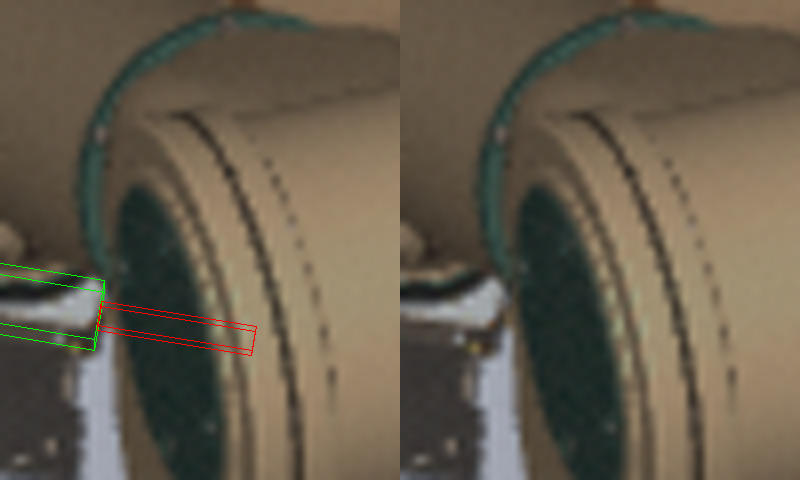

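>>> send_rows(motion=[{"x": 0,"y": -0.06,"z": 0,"spin": 0},{"x": 0,"y": -0.06,"z": 0,"spin": 0},{"x": 0,"y": -0.06,"z": 0,"spin": 0},{"x": 0,"y": -0.06,"z": 0,"spin": 0},{"x": 0,"y": -0.06,"z": 0,"spin": 0},{"x": 0,"y": -0.03,"z": 0,"spin": 0},{"x": 0,"y": 0,"z": 0,"spin": 0},{"x": 0,"y": 0,"z": 0,"spin": 0}])

```text
time: 15.75
tcp_pos: [0.4916, 0.0744, 0.0721]
eef_rot: [0.117, 1.568, -0.117]
ft_force: [0.9, -0.1, -0.8]
finger_gap: 0.0238
```

```bash
python3 g4.py 45.5 .0723
```

```text
t 15.75 p [0.4916 0.0744 0.0721] zhead -0.1487 tilt [ 0.  0. -1.]
shift fullscale units (tool axes now) [-0.003 -0.893  0.002]  world yaw -0.0 spin units (tool x down => -) 0.0
world [-0.0078 -0.053   0.0002] F [ 0.94 -0.15 -0.76] gap 0.0238 q [ 0.01  0.68 -0.32  2.06  0.45  0.47 -0.79]
tcp in press frame mm [-97.14  99.07  62.1 ]
```

The tip should be about 8 mm inside the cheek and there's no force. Continuing.

>>> send_rows(motion=[{"x": 0,"y": -0.06,"z": 0,"spin": 0},{"x": 0,"y": -0.07,"z": 0,"spin": 0},{"x": 0,"y": -0.07,"z": 0,"spin": 0},{"x": 0,"y": -0.07,"z": 0,"spin": 0},{"x": 0,"y": -0.07,"z": 0,"spin": 0},{"x": 0,"y": -0.06,"z": 0,"spin": 0},{"x": 0,"y": 0,"z": 0,"spin": 0},{"x": 0,"y": 0,"z": 0,"spin": 0}])

```text
time: 16.75
tcp_pos: [0.4881, 0.0507, 0.0721]
eef_rot: [0.117, 1.567, -0.117]
ft_force: [0.6, 0.3, -0.6]
finger_gap: 0.0238
```

```bash
python3 g4.py 45.5 .0723
```

```text
t 16.75 p [0.4881 0.0507 0.0721] zhead -0.1487 tilt [ 0.  0. -1.]
shift fullscale units (tool axes now) [-0.003 -0.493  0.002]  world yaw 0.0 spin units (tool x down => -) -0.0
world [-0.0043 -0.0293  0.0002] F [ 0.62  0.25 -0.63] gap 0.0238 q [ 0.06  0.67 -0.32  2.08  0.46  0.46 -0.76]
tcp in press frame mm [-97.12  75.09  62.12]
```

>>> send_rows(motion=[{"x": 0,"y": -0.07,"z": 0,"spin": 0},{"x": 0,"y": -0.07,"z": 0,"spin": 0},{"x": 0,"y": -0.07,"z": 0,"spin": 0},{"x": 0,"y": -0.07,"z": 0,"spin": 0},{"x": 0,"y": -0.07,"z": 0,"spin": 0},{"x": 0,"y": -0.06,"z": 0,"spin": 0},{"x": 0,"y": -0.04,"z": 0,"spin": 0},{"x": 0,"y": 0,"z": 0,"spin": 0}])

```text
time: 17.75
tcp_pos: [0.484, 0.0236, 0.0721]
eef_rot: [0.117, 1.568, -0.117]
ft_force: [-0.2, 0.3, -0.2]
finger_gap: 0.0238
```

```bash
python3 g4.py 45.5 .0723;python3 - <<'E'
from rig import optics
import cv2
for n in ('top','side'):
    d=optics.get_image(n)['img'][:,:,::-1]
    cv2.imwrite(f'pics/{n}8.png',d)
d=cv2.imread('pics/side8.png')
cv2.imwrite('pics/s8.png',cv2.resize(d[140:220,280:370],None,fx=8,fy=8,interpolation=2)[:600])
E
```

```text
t 17.75 p [0.484  0.0236 0.0721] zhead -0.1491 tilt [-0. -0. -1.]
shift fullscale units (tool axes now) [-0.004 -0.037  0.003]  world yaw 0.0004 spin units (tool x down => -) -0.01
world [-0.0002 -0.0022  0.0002] F [-0.2   0.28 -0.19] gap 0.0238 q [ 0.11  0.67 -0.32  2.09  0.47  0.45 -0.72]
tcp in press frame mm [-97.16  47.73  62.09]
```

View pics/s8.png

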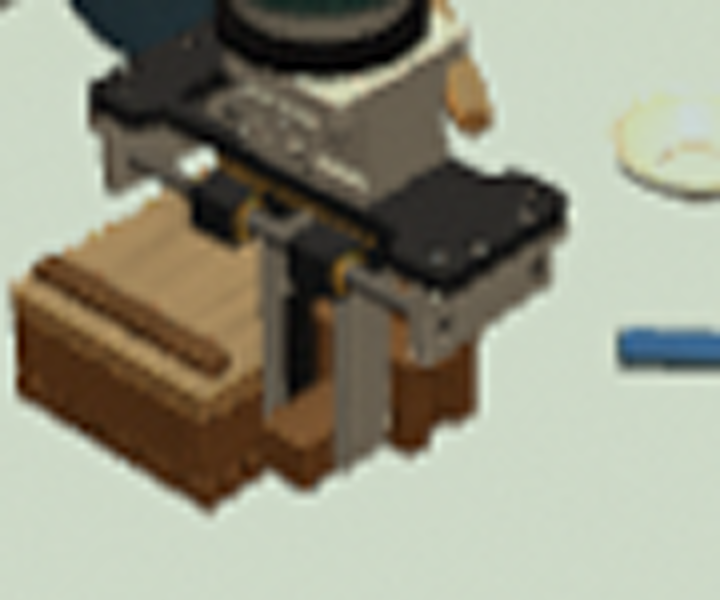

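>>> send_rows(motion=[{"x": 0,"y": -0.02,"z": 0,"spin": 0},{"x": 0,"y": -0.02,"z": 0,"spin": 0},{"x": 0,"y": -0.02,"z": 0,"spin": 0},{"x": 0,"y": -0.01,"z": 0,"spin": 0},{"x": 0,"y": 0,"z": 0,"spin": 0},{"x": 0,"y": 0,"z": 0,"spin": 0},{"x": 0,"y": 0,"z": 0,"spin": 0},{"x": 0,"y": 0,"z": 0,"spin": 0}])

```text
time: 18.85
tcp_pos: [0.4836, 0.0211, 0.0721]
eef_rot: [0.117, 1.567, -0.114]
ft_force: [0.5, 4.9, -0.4]
finger_gap: 0.0236
```

```bash
python3 g4.py 45.5 .0723
```

```text
t 18.85 p [0.4836 0.0211 0.0721] zhead -0.1476 tilt [ 0.001  0.002 -1.   ]
shift fullscale units (tool axes now) [-0.002  0.004  0.003]  world yaw -0.0012 spin units (tool x down => -) 0.01
world [0.0002 0.0002 0.0002] F [ 0.5   4.93 -0.44] gap 0.0236 q [ 0.12  0.66 -0.32  2.1   0.47  0.45 -0.71]
tcp in press frame mm [-97.18  45.24  62.15]
```

Contact at press y = 45.2 mm, where the shoulder should seat (45.5), with 4.9 N building up. One firm nudge to confirm it's seated.

>>> send_rows(motion=[{"x": 0,"y": -0.02,"z": 0,"spin": 0},{"x": 0,"y": -0.02,"z": 0,"spin": 0},{"x": 0,"y": 0,"z": 0,"spin": 0},{"x": 0,"y": 0,"z": 0,"spin": 0},{"x": 0,"y": 0,"z": 0,"spin": 0},{"x": 0,"y": 0,"z": 0,"spin": 0},{"x": 0,"y": 0,"z": 0,"spin": 0},{"x": 0,"y": 0,"z": 0,"spin": 0}])

```text
time: 19.85
tcp_pos: [0.4836, 0.021, 0.0722]
eef_rot: [0.118, 1.566, -0.111]
ft_force: [-0.8, 9.6, -0.6]
finger_gap: 0.0237
```

```bash
python3 g4.py 45.5 .0723
```

```text
t 19.85 p [0.4836 0.021  0.0722] zhead -0.146 tilt [ 0.002  0.005 -1.   ]
shift fullscale units (tool axes now) [-0.002  0.006  0.004]  world yaw -0.0027 spin units (tool x down => -) 0.03
world [0.0003 0.0003 0.0001] F [-0.8   9.6  -0.56] gap 0.0237 q [ 0.12  0.66 -0.33  2.1   0.47  0.45 -0.71]
tcp in press frame mm [-97.23  45.14  62.21]
```

Seated: stopped solid at 9.6 N. Relaxing the push, then opening just enough (40 mm) to keep clear of the lid edge.

>>> send_rows(motion=[{"x": 0,"y": 0.03,"z": 0,"spin": 0},{"x": 0,"y": 0.02,"z": 0,"spin": 0},{"x": 0,"y": 0,"z": 0,"spin": 0},{"x": 0,"y": 0,"z": 0,"spin": 0},{"x": 0,"y": 0,"z": 0,"spin": 0},{"x": 0,"y": 0,"z": 0,"spin": 0},{"x": 0,"y": 0,"z": 0,"spin": 0},{"x": 0,"y": 0,"z": 0,"spin": 0}])

```text
time: 20.85
tcp_pos: [0.4836, 0.0211, 0.0721]
eef_rot: [0.117, 1.567, -0.115]
ft_force: [-0.3, 5.9, 0.2]
finger_gap: 0.0239
```

>>> send_rows(motion=[{"x": 0,"y": 0,"z": 0,"spin": 0},{"x": 0,"y": 0,"z": 0,"spin": 0},{"x": 0,"y": 0,"z": 0,"spin": 0},{"x": 0,"y": 0,"z": 0,"spin": 0},{"x": 0,"y": 0,"z": 0,"spin": 0},{"x": 0,"y": 0,"z": 0,"spin": 0},{"x": 0,"y": 0,"z": 0,"spin": 0},{"x": 0,"y": 0,"z": 0,"spin": 0}], claw=0.43)

```text
time: 21.85
tcp_pos: [0.4835, 0.0202, 0.0721]
eef_rot: [0.117, 1.568, -0.117]
ft_force: [0.4, -0.1, 0.6]
finger_gap: 0.0405
```

```bash
python3 g4.py 45.5 .0723
```

```text
t 21.85 p [0.4835 0.0202 0.0721] zhead -0.1488 tilt [-0. -0. -1.]
shift fullscale units (tool axes now) [-0.004  0.02   0.003]  world yaw 0.0001 spin units (tool x down => -) -0.0
world [0.0004 0.0011 0.0002] F [ 0.44 -0.12  0.56] gap 0.0405 q [ 0.12  0.66 -0.32  2.1   0.47  0.45 -0.71]
tcp in press frame mm [-97.18  44.32  62.07]
```

Released with no residual force. Lifting straight up, then moving to above the press spot.

>>> send_rows(motion=[{"x": -0.2,"y": 0,"z": 0,"spin": 0},{"x": -0.3,"y": 0,"z": 0,"spin": 0},{"x": -0.4,"y": 0,"z": 0,"spin": 0},{"x": -0.4,"y": 0,"z": 0,"spin": 0},{"x": -0.4,"y": 0,"z": 0,"spin": 0},{"x": -0.3,"y": 0,"z": 0,"spin": 0},{"x": 0,"y": 0,"z": 0,"spin": 0},{"x": 0,"y": 0,"z": 0,"spin": 0}])

```text
time: 22.85
tcp_pos: [0.4831, 0.02, 0.1919]
eef_rot: [0.117, 1.568, -0.117]
ft_force: [-0.4, 0.3, -0.3]
finger_gap: 0.0405
```

```bash
cat > g5.py <<'E'
from h import *
v=np.load('fit.npz')['press'];F=frame(*v[:3])
go(F(lid(np.array([-75,0,12])*1e-3,0))+[0,0,.019],v[2])
E
python3 g5.py
python3 - <<'E'
from rig import optics
import cv2,numpy as np
for n in ('top','side'):
    d=optics.get_image(n)['img'][:,:,::-1]
    cv2.imwrite(f'pics/{n}9.png',d)
d=cv2.imread('pics/side9.png');t=cv2.imread('pics/top9.png')
cv2.imwrite('pics/s9.png',cv2.resize(d[140:215,275:375],None,fx=8,fy=8,interpolation=2))
cv2.imwrite('pics/t9.png',cv2.resize(t[140:240,310:420],None,fx=6,fy=6,interpolation=2))
E
```

```text
t 22.85 p [0.4831 0.02   0.1919] zhead -0.149 tilt [-0. -0. -1.]
shift fullscale units (tool axes now) [ 1.764 -0.734  1.376]  world yaw 0.0002 spin units (tool x down => -) -0.0
world [ 0.0751 -0.0558 -0.1059] F [-0.39  0.35 -0.29] gap 0.0405 q [ 0.24  0.47 -0.48  2.    0.31  0.74 -0.58]
```

View pics/s9.png

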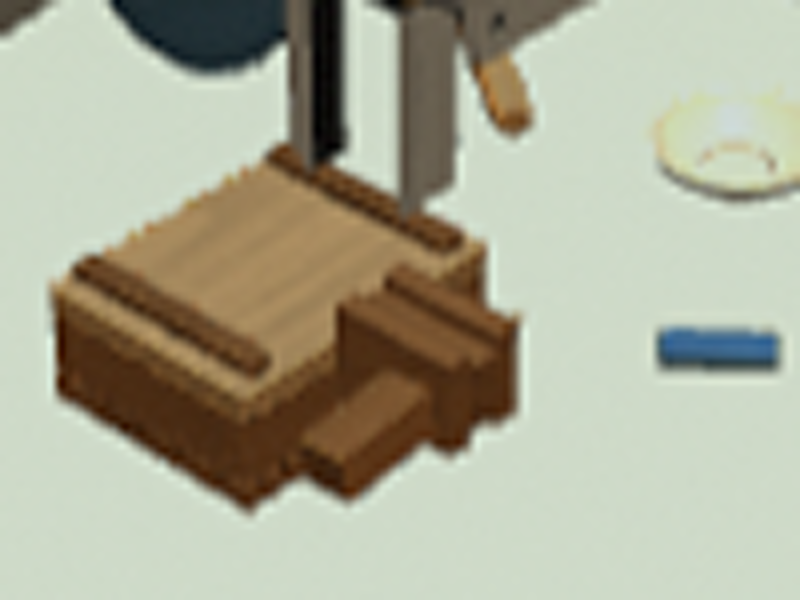

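View pics/t9.png

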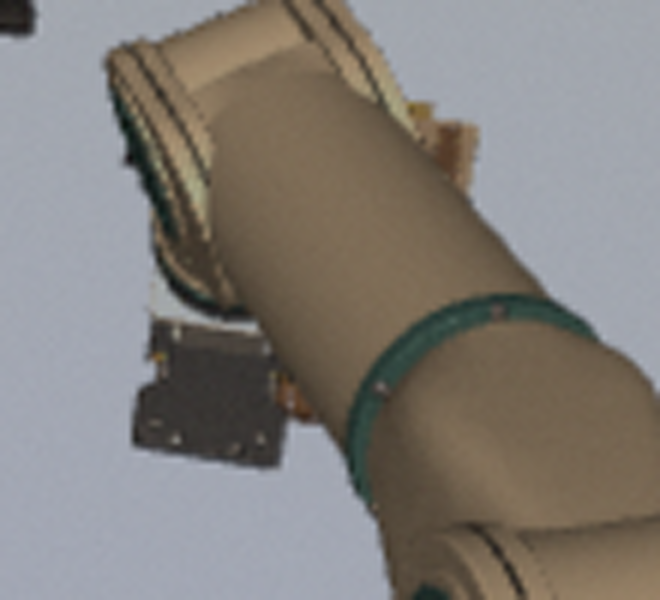

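The handle sits flush against the cheek (side crop (370,430)) and the lid is flat. Now to above the press spot with the fingers closed.

>>> send_rows(motion=[{"x": 0,"y": -0.24,"z": 0.45,"spin": 0},{"x": 0,"y": -0.25,"z": 0.46,"spin": 0},{"x": 0,"y": -0.24,"z": 0.46,"spin": 0},{"x": 0.3,"y": 0,"z": 0,"spin": 0},{"x": 0.4,"y": 0,"z": 0,"spin": 0},{"x": 0.4,"y": 0,"z": 0,"spin": 0},{"x": 0.3,"y": 0,"z": 0,"spin": 0},{"x": 0,"y": 0,"z": 0,"spin": 0}], claw=0)

```text
time: 23.95
tcp_pos: [0.5567, -0.0352, 0.1062]
eef_rot: [0.117, 1.572, -0.117]
ft_force: [0.5, 0.1, -0.2]
finger_gap: 0.0006
```

```bash
python3 g5.py
```

```text
t 23.95 p [ 0.5567 -0.0352  0.1062] zhead -0.1484 tilt [-0.004  0.    -1.   ]
shift fullscale units (tool axes now) [ 0.336 -0.006  0.027]  world yaw -0.0003 spin units (tool x down => -) 0.0
world [ 0.0015 -0.0006 -0.0202] F [ 0.46  0.11 -0.24] gap 0.0006 q [ 0.27  0.69 -0.4   1.87  0.41  0.67 -0.52]
```

>>> send_rows(motion=[{"x": 0.1,"y": 0,"z": 0.02,"spin": 0},{"x": 0.1,"y": 0,"z": 0,"spin": 0},{"x": 0.08,"y": 0,"z": 0,"spin": 0},{"x": 0.05,"y": 0,"z": 0,"spin": 0},{"x": 0.02,"y": 0,"z": 0,"spin": 0},{"x": 0.01,"y": 0,"z": 0,"spin": 0},{"x": 0,"y": 0,"z": 0,"spin": 0},{"x": 0,"y": 0,"z": 0,"spin": 0}])

```text
time: 24.95
tcp_pos: [0.5596, -0.0355, 0.0866]
eef_rot: [0.117, 1.567, -0.117]
ft_force: [0.6, 0.0, 0.3]
finger_gap: 0.0005
```

```bash
python3 g5.py
```

```text
t 24.95 p [ 0.5596 -0.0355  0.0866] zhead -0.1488 tilt [ 0. -0. -1.]
shift fullscale units (tool axes now) [ 0.01  -0.009 -0.022]  world yaw 0.0001 spin units (tool x down => -) -0.0
world [-0.0014 -0.0003 -0.0006] F [0.62 0.04 0.3 ] gap 0.0005 q [ 0.26  0.72 -0.38  1.88  0.43  0.62 -0.54]
```

>>> send_rows(motion=[{"x": 0.01,"y": 0,"z": 0,"spin": 0},{"x": 0.01,"y": 0,"z": 0,"spin": 0},{"x": 0.01,"y": 0,"z": 0,"spin": 0},{"x": 0.005,"y": 0,"z": 0,"spin": 0},{"x": 0,"y": 0,"z": 0,"spin": 0},{"x": 0,"y": 0,"z": 0,"spin": 0},{"x": 0,"y": 0,"z": 0,"spin": 0},{"x": 0,"y": 0,"z": 0,"spin": 0}])

```text
time: 25.95
tcp_pos: [0.5596, -0.0354, 0.0862]
eef_rot: [0.116, 1.567, -0.118]
ft_force: [-3.4, -0.6, 15.1]
finger_gap: -0.0
```

```bash
python3 g5.py
```

```text
t 25.95 p [ 0.5596 -0.0354  0.0862] zhead -0.1489 tilt [ 0.001 -0.001 -1.   ]
shift fullscale units (tool axes now) [ 0.003 -0.009 -0.023]  world yaw 0.0002 spin units (tool x down => -) -0.0
world [-0.0015 -0.0003 -0.0002] F [-3.4  -0.59 15.07] gap -0.0 q [ 0.25  0.72 -0.38  1.88  0.43  0.62 -0.54]
```

>>> send_rows(motion=[{"x": -0.008,"y": 0,"z": 0,"spin": 0},{"x": 0,"y": 0,"z": 0,"spin": 0},{"x": 0,"y": 0,"z": 0,"spin": 0},{"x": 0,"y": 0,"z": 0,"spin": 0},{"x": 0,"y": 0,"z": 0,"spin": 0},{"x": 0,"y": 0,"z": 0,"spin": 0},{"x": 0,"y": 0,"z": 0,"spin": 0},{"x": 0,"y": 0,"z": 0,"spin": 0}])

```text
time: 26.95
tcp_pos: [0.5597, -0.0354, 0.0862]
eef_rot: [0.116, 1.567, -0.117]
ft_force: [-2.6, -0.2, 11.3]
finger_gap: 0.0005
```

```bash
python3 g5.py;  python3 - <<'E'
from rig import optics
import cv2,numpy as np
d=optics.get_image('side')['img'][:,:,::-1]
cv2.imwrite('pics/s10.png',cv2.resize(d[90:240,230:400],None,fx=4,fy=4,interpolation=2))
cv2.imwrite('pics/s10b.png',cv2.resize(d[140:215,275:375],None,fx=8,fy=8,interpolation=2))
E
python3 g5.py | tail -1
```

```text
t 26.95 p [ 0.5597 -0.0354  0.0862] zhead -0.1488 tilt [ 0.001 -0.001 -1.   ]
shift fullscale units (tool axes now) [ 0.004 -0.01  -0.023]  world yaw 0.0001 spin units (tool x down => -) -0.0
world [-0.0015 -0.0004 -0.0002] F [-2.61 -0.22 11.25] gap 0.0005 q [ 0.25  0.72 -0.38  1.88  0.43  0.62 -0.54]
world [-0.0014 -0.0004 -0.0002] F [-3.65 -0.87 10.71] gap 0.0003 q [ 0.25  0.72 -0.38  1.88  0.43  0.62 -0.54]
```

View pics/s10.png

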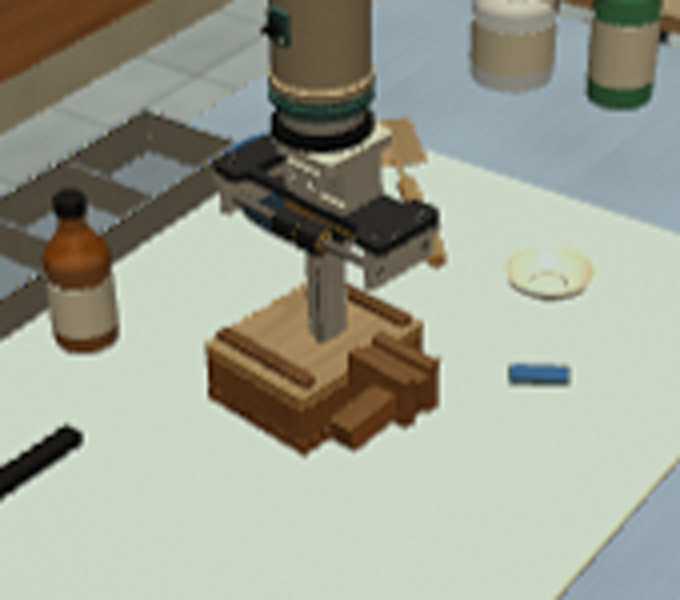

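View pics/s10b.png

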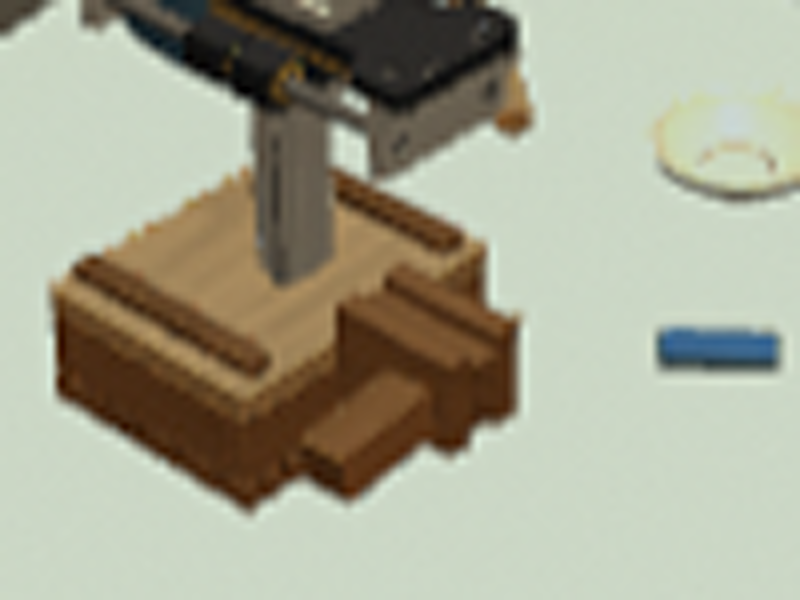

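The closed fingers press on the board between the battens ((325,335) in the wider crop). The peg handle is flush on the cheek and nothing else has moved. Force is about 11 N, so I'm handing in.

```bash
python3 -c "
from rig import ticket
print(ticket.hand_in())"
```

```text
the job is handed in; nothing more can be done
None
```

I shut the lid, pushed the larger brown peg in from the left until its handle met the cheek, and let go of it. The arm is still pressing the lid board with closed fingers. The job was handed in at about 27 s.

**Last checks:**
- **Lid:** it is shut. Fingertip height is within 0.2 mm of the shut lid's top, and the lid looks flat in the side view.
- **Peg:** it stopped solid at 9.6 N, within 0.4 mm of where its shoulder should meet the cheek. The side view shows the handle flush against the cheek after release. The arm hid the peg from the top camera, and I did not see its tip come out of the far cheek.
- **Pressing force:** the last readings were 10.7–11.3 N down, plus about 3 N sideways. It was about 15 N for a second before I eased off, and 16 N when I first closed the lid.
- **Other objects:** the dish, bottle, knife handle and chopstick rest look unmoved in the last side view. The bowl and paddle are partly hidden there. The cup was clear of the gripper when I lifted the peg, but it is outside that last picture.

**Disagreement:** the two cameras' fits differed by 0.5–0.7 px (about 2 mm). The held peg showed the same shift in the side view as the cheeks, so I treated it as camera bias. The peg then went in without resistance.

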